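# Scrub the jar and hold the brush level to drip

### The arm

A 6-joint arm with a two-finger parallel gripper is mounted at the origin on the work surface. World frame = base frame: x ahead of the robot, y to its left, z up, the work surface at z = 0. Lengths are in mm, angles in rad, forces in N, time in s.
With the tool pointing down it reaches from about 350 to 775 mm from the base axis. Payload 5.5 kg.
Tool frame: the origin (TCP) lies between the finger pads; the fingertips stand 8 mm ahead of it and the grasp point (between the pads) lies 11 mm behind it; z points along the fingers, y is the line along which they close (so a half turn about z gives the same grasp; the last joint's range is limited). The gripper opens to 85 mm and grips with 20 to 120 N. Pads are 22 mm wide; open, the fingers measure 114 mm over their backs; the gripper's body (76 mm by 85 mm) begins 54 mm behind the grasp point. The pads swing forward as they close: fully open they stand 13 mm farther back than shut.
Start: joints at [-1.452, 0.313, 0.046, 1.304, 0, 1.431], TCP at [147.148, -555.894, 239.323] pointing down, gripper open.
Joint ranges: [-2.76, 2.76], [-0.86, 1.69], [-1.03, 1.26], [-2.2, 2.34], [-1.47, 1.5], [-3.14, 3.14]. Speed limits (rad/s): [2.57, 2.57, 3.14, 3.14, 3.14, 3.14].

### API

Orientations are given as a 3x3 rotation matrix whose columns are the frame's x, y, z axes.
In Python, from plant import arm gives the robot as it stands.
- The arm moves only by the shell command python3 -m pendant 'ROWS' [FORCE]. ROWS is JSON, a list that holds one entry, the list of rows, each a list of 7 numbers: the turn, a rotation vector about the tool's x, y, z as a fraction of full scale, then the shift along the tool's x, y, z as a fraction of full scale, then the opening, from -1 (shut) to 1 (fully open). In form: [[[wx, wy, wz, tx, ty, tz, hand], ...]]. A call has 1 to 5 rows; each row shifts and turns the commanded pose from where the row before left it, along the tool's axes as they then stand; what a row does not reach is not made up. Full scale, the value 1, is 5 cm for a shift and 120 degrees for a turn. A row lasts 1/10 s, in which the tool goes at most 50 mm and 8.59 degrees, less where a joint would pass 70% of its speed; a pose out of reach is approached as far as the arm can. A call with a number of a shift or a turn outside -1 to 1 is refused whole. A call with a gripper value outside its range is refused whole. The fingers move at their own pace and stop on an object; FORCE is the grip in N (left out, the last holds). Time passes only in rows, so rows that do not move let the fingers close. It gives the time, the measured TCP pose, the force, the opening and the grip force at its end, in the units of the state.
- arm.get_state(): the state, without advancing time (a new reading comes with each control period).
- arm.read_camera(name): name is "side" or "top"; returns a dict with "image" (384x512x3 uint8, red, green, blue), "camera_matrix" (3x3 intrinsics, pixels), "R" (3x3) and "t" (3): a world point X has camera coordinates R X + t. Camera axes: x right, y down, z forward; pixel columns grow to the right and rows downward; lengths in mm; the calibration is good to about 2 mm. A picture is of the moment at which its call begins. There is no depth.
- arm.hand_in(): hands the job in; it is judged then, once.
The state is a dict: "t": time; "joint_pos": joint angles; "qd": joint speeds; "effort": joint torques, N m; "eef_pos": TCP position; "eef_rot": TCP orientation; "wrist_force": force on the tool from outside, world axes, zero at the start; "torque": the same for the moment, N m; "width": finger opening in mm; "grasp_force": force on a finger pad.
Only numpy, scipy, OpenCV 4.12 (cv2) and the standard library are available. Lean on these libraries where they do the work, as an engineer would, in place of code of your own. Each camera call takes 0.05 s, during which the arm holds its last target. There are 200 camera calls.

### The job

Take the bottle brush by its wooden handle and scrub the slanting steel jar with two full strokes: each time draw the bristles up until they are nearly at the mouth, then push them back down to the bottom. Then draw the brush right out of the jar, turn it level and hold it with its bristles over the middle of the green tub, a good hand's breadth (10 cm) above the tub's rim; finish while holding it still there, not putting it down. Leave the bottle, the tin and the mortar where they stand.

Things in the scene. Friction and masses are not known exactly. Their poses are not given: they have to be found in the camera images.
- brush: Loose bottle brush, 90 g, 255 mm, leaning in the jar at 45 degrees. Origin: centre of the bristle end (at the jar's bottom); z runs along it to the handle. Along z: white bristles 0-80 mm, 40 mm across; steel stem to 150, 8 across; wooden handle 150-255, 20 wide in y (level), 22 in x. At first parallel to the jar's axis, 9 mm below it. Mass centre near z = 65 mm: grip firmly (60 N) or it droops.
- brush_grip (a point): Middle of the wooden handle, on the brush's axis, 202 mm from the bristle tip. At the start about 180 mm above the table and 57 mm beyond the jar's mouth, measured along the jar.
- brush_head (a point): Middle of the bristle head, on the brush's axis, 40 mm from the bristle tip.
- jar: Steel jar, open at its upper end, fixed in the rack. Origin: centre of its outer bottom; z runs along its axis out of the mouth, 45 degrees above level; y is level. Outside 64 mm across, 145 long; wall 3, bottom 5: inside 58 mm across, 140 deep. Drawn up 60 mm from the bottom, the bristles' top is level with the mouth; after 140 mm the brush is out.
- jar_mouth (a point): Centre of the jar's mouth, about 139 mm above the table; axes as the jar's.
- rack: Fixed steel-wire washing rack that carries the jar, 190 x 84 mm on the table, its wires up to 116 mm high; origin at its middle on the table, x level in the direction towards which the jar leans, z up.
- tray: Fixed open green tub, 220 mm in its x, 300 mm in its y, 60 mm high, wall and bottom 5 mm; with its overhanging rim 240 x 320 mm. Origin at the centre of its underside on the table, z up.
- amber_bottle: Bystander: closed amber bottle, 60 mm across, 150 mm high; origin at the centre of its underside, z up.
- tin: Bystander: plain steel tin, 72 mm across, 100 mm high; origin at the centre of its underside, z up.
- mortar: Bystander: white ceramic mortar bowl, 100 mm across, 70 mm high; origin at the centre of its underside, z up.
There are look-alikes about, which are no part of the job. There is more than one size of the brush; the one meant has the size given above. What is shaped like the rack but yellow is not meant.

How it is judged (in metres and radians):
On the way, in this order (a step that is already met when the one before it is completed fails the run):
1. first stroke: held by the fingers, the bristles are drawn up inside the jar, the tip 40 mm or more above the jar's inner bottom (z of brush in the frame of jar between 0.045 and 0.1 m and distance between brush_head and jar below 0.15 m and contact force between brush and the fingers above 0.5 N), for 0.05 s.
2. the bristles are pushed back to within 15 mm of the jar's inner bottom (z of brush in the frame of jar below 0.02 m and distance between brush_head and jar below 0.07 m and contact force between brush and the fingers above 0.5 N), for 0.05 s.
3. second stroke: the bristles are drawn up inside the jar again, the tip 40 mm or more above the inner bottom (all of step 1), for 0.05 s.
4. the bristles are pushed back to within 15 mm of the inner bottom once more (all of step 2), for 0.05 s.
At the end, for the whole second after the job is handed in: Brush held in the fingers, still, level within 0.22 rad, touching nothing else; its bristle middle over the tub (25 mm or more inside the edges), over 60 mm above the rim (z > 120 mm); handle middle above 100 mm; bystanders upright, within 40 mm of their starts (angle between brush's own z axis and vertical between 1.351 and 1.791 rad and x of brush_head in the frame of tray between -0.085 and 0.085 m and y of brush_head in the frame of tray between -0.125 and 0.125 m and height (world z) of brush_head above 0.12 m and height (world z) of brush_grip above 0.1 m and contact force between brush and the fingers above 1 N and linear speed of brush below 0.03 m/s and angular speed of brush below 0.2 rad/s and contact force between brush and rack below 0.1 N and contact force between brush and tray below 0.1 N and contact force between brush and amber_bottle below 0.1 N and contact force between brush and tin below 0.1 N and contact force between brush and mortar below 0.1 N and distance of each of amber_bottle, tin, mortar from where it was at the start of the episode below 0.04 m and angle between each of amber_bottle, tin, mortar's own z axis and vertical below 0.3 rad); the arm keeps its last pose, push and grip.
It fails at once if a bystander is pushed away or tipped over (distance of any of amber_bottle, tin, mortar from where it was at the start of the episode above 0.05 m or angle between any of amber_bottle, tin, mortar's own z axis and vertical above 0.6 rad).
It also fails if it takes over 42 s, if anything falls off the work surface, if the arm or the gripper's body presses on something with over 40 N, if the wrist force passes 120 N, or if a joint passes its speed limit or range.

## Working session

There is one attempt and no reset: what is moved stays moved. The work goes in short steps, Python scripts to look and compute and a shell command to move; the robot and the scene stay as the last step left them, time stands still between calls to the robot, and variables do not carry over. Pictures are saved under pics/ and viewed, at most 10 in all, crops included, and the job is handed in when it is done.

```bash
ls; mkdir -p pics; python3 - <<'E'
from plant import arm
import cv2,pickle
d={}
for n in("side","top"):
    c=arm.read_camera(n);d[n]=c
    cv2.imwrite(f"pics/{n}0.png",cv2.resize(c["image"][:,:,::-1],(800,600),interpolation=cv2.INTER_CUBIC))
    print(n,c["camera_matrix"],c["R"],c["t"])
pickle.dump(d,open("cam0.pkl","wb"))
print(arm.get_state())
E
```

```text
pics
side [[373.29650279   0.         256.55306029]
 [  0.         373.29650279 186.36483054]
 [  0.           0.           1.        ]] [[-0.97338387 -0.22844871  0.01830376]
 [-0.19004197  0.75993528 -0.62159667]
 [ 0.12809328 -0.60853066 -0.78312358]] [ 452.40407513  282.36814566 1053.06491893]
top [[373.23822556   0.         256.58525263]
 [  0.         373.23822556 193.0552623 ]
 [  0.           0.           1.        ]] [[ 0.00571597 -0.99998065 -0.0024554 ]
 [-0.99234474 -0.00536936 -0.12338188]
 [ 0.12336631  0.00314185 -0.99235623]] [-161.03111384  545.60810663 1191.38352318]
{'t': 0.1, 'joint_pos': array([-1.45158426e+00,  3.13940892e-01,  4.50527616e-02,  1.30359696e+00,
        2.88217558e-05,  1.43118612e+00]), 'qd': array([ 8.48806618e-04, -9.85289237e-04,  2.06564528e-03, -2.39169305e-03,
        4.41097613e-05,  1.69249611e-03]), 'effort': array([ 2.97005667e-03, -4.81726563e+01,  2.99244153e+01,  1.28189806e-02,
       -8.39461995e-05,  3.08669314e-06]), 'eef_pos': array([ 147.10492491, -555.38974616,  238.47287507]), 'eef_rot': array([[ 9.66692106e-01,  2.55942067e-01, -1.72227070e-04],
       [ 2.55941989e-01, -9.66690682e-01,  1.68020377e-03],
       [ 2.63544521e-04, -1.66831986e-03, -9.99998574e-01]]), 'wrist_force': array([ 0.18736037, -0.08238351,  0.39317201]), 'torque': array([0.01442264, 0.05793323, 0.04191519]), 'grasp_force': 0.0, 'width': 85.2621602589084}
```

View pics/side0.png

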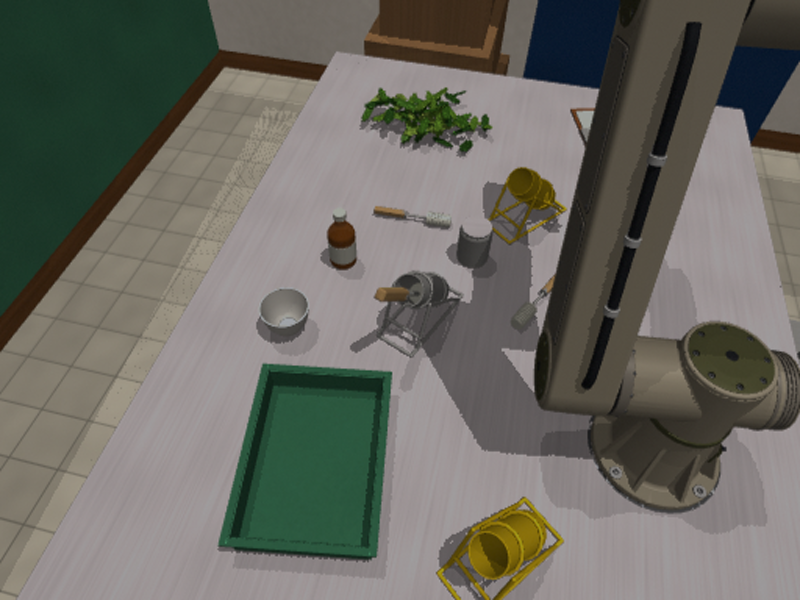

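View pics/top0.png

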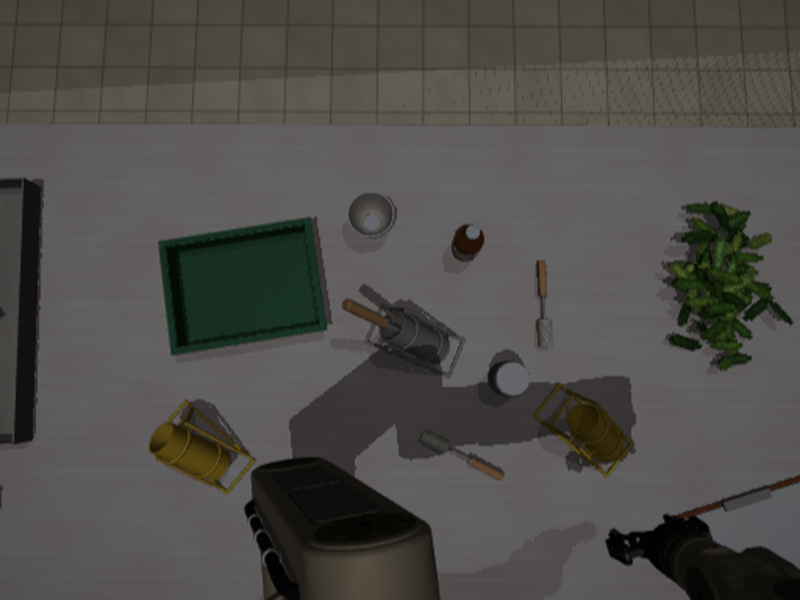

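The side view shows the brush in the grey jar, with its handle at about (378–410, 294); the tub is around (310, 460). In the top view the handle runs from (344, 303) to (390, 326), the tub is centred near (245, 285), and the mortar, bottle and tin are at (372, 215), (467, 240) and (510, 378).

```bash
cat > h.py <<'E'
import numpy as np,cv2
def ray(c,p):
    K,R,t=c["camera_matrix"],c["R"],c["t"]
    d=R.T@np.linalg.solve(K,[p[0],p[1],1.]);return -R.T@t,d/np.linalg.norm(d)
def onz(c,p,z):
    o,d=ray(c,p);return o+d*(z-o[2])/d[2]
def tri(c1,p1,c2,p2):
    o1,d1=ray(c1,p1);o2,d2=ray(c2,p2)
    s=np.linalg.lstsq(np.c_[d1,-d2],o2-o1,rcond=None)[0]
    a,b=o1+d1*s[0],o2+d2*s[1];return (a+b)/2,np.linalg.norm(a-b)
def proj(c,X):
    q=c["camera_matrix"]@(c["R"]@X+c["t"]);return q[:2]/q[2]
def handle(c,roi):
    x0,y0,x1,y1=roi;h=cv2.cvtColor(c["image"],cv2.COLOR_RGB2HSV)[y0:y1,x0:x1]
    m=cv2.inRange(h,(5,90,40),(22,255,255))
    n,l,s,_=cv2.connectedComponentsWithStats(m);k=1+np.argmax(s[1:,4])
    ys,xs=np.where(l==k);P=np.c_[xs+x0,ys+y0].astype(float)
    return P
def ends(P):
    m=P.mean(0);u=np.linalg.svd(P-m,full_matrices=False)[2][0];s=(P-m)@u
    return m,u,m+u*s.min(),m+u*s.max(),np.ptp((P-m)@np.array([-u[1],u[0]]))
E
python3 - <<'E'
import pickle;from h import *
np.set_printoptions(precision=1,suppress=True)
d=pickle.load(open("cam0.pkl","rb"));T,S=d["top"],d["side"]
a=ends(handle(T,(210,180,262,225)));b=ends(handle(S,(232,170,275,205)))
print(a);print(b)
for i in(2,3):
    for j in(2,3):print(i,j,tri(T,a[i],S,b[j]))
print("mid",tri(T,a[0],S,b[0]))
for n,c in d.items():
    h=cv2.cvtColor(c["image"],cv2.COLOR_RGB2HSV)
    m=cv2.inRange(h,(65,90,30),(90,255,255))
    roi=np.zeros_like(m);
    if n=="top":roi[130:235,95:215]=255
    else:roi[228:362,135:256]=255
    cs=cv2.findContours(m&roi,cv2.RETR_EXTERNAL,cv2.CHAIN_APPROX_SIMPLE)[0]
    q=cv2.minAreaRect(max(cs,key=cv2.contourArea)) if n=="top" else None
    e=cv2.approxPolyDP(max(cs,key=cv2.contourArea),8,True)[:,0]
    W=np.array([onz(c,p,60) for p in e]);print(n,e.tolist(),W,np.linalg.norm(W-np.roll(W,1,0),axis=1),W.mean(0))
for n,p,z in(("mortar",(372,215),70),("bottle",(472,231),150),("tin",(512,378),100)):print(n,onz(T,np.array(p)*.64,z))
E
```

```text
(array([233.2, 200. ]), array([0.9, 0.4]), array([219.4, 193.3]), array([247.1, 206.8]), np.float64(6.7079760273177715))
(array([250.2, 187.7]), array([ 1., -0.]), array([239.9, 188. ]), array([261. , 187.3]), np.float64(8.21839099137415))
2 2 (array([524.4, -54.8, 219.3]), np.float64(4.409176022394204))
2 3 (array([495.3, -57.9, 237.6]), np.float64(48.90094206465127))
3 2 (array([ 519.2, -125.4,  129.3]), np.float64(53.77414077279242))
3 3 (array([ 488.2, -130.5,  141.9]), np.float64(6.7117727644855245))
mid (array([507.5, -91.2, 181.7]), np.float64(0.05106070748104889))
side [[168, 233], [140, 348], [240, 355], [250, 238]] [[720.3  34.7  60. ]
 [667.2 346.2  60. ]
 [433.9 306.3  60. ]
 [486.6  -5.7  60. ]] [237.2 316.  236.7 316.4] [577.  170.4  60. ]
top [[198, 140], [102, 155], [110, 226], [208, 210]] [[717.   34.5  60. ]
 [665.3 345.9  60. ]
 [435.2 307.3  60. ]
 [487.8  -3.2  60. ]] [232.2 315.6 233.4 315. ] [576.3 171.1  60. ]
mortar [722.9 -97.   70. ]
bottle [ 670.  -294.6  150. ]
tin [ 389.2 -376.   100. ]
```

```bash
cat >> h.py <<'E'
from scipy.spatial.transform import Rotation as Ro
def plan(P,R,n=None):
    "rows to reach pose P,R from present, equal steps, 5 per call"
    from plant import arm
    s=arm.get_state();p,r=s["eef_pos"],s["eef_rot"]
    rv=Ro.from_matrix(r.T@R).as_rotvec();L=np.linalg.norm(P-p);A=np.degrees(np.linalg.norm(rv))
    n=n or int(np.ceil(max(L/45,A/8.2,1)))
    print("dist",L.round(1),"ang",A.round(1),"rows",n)
    for k in range(n):
        rk=r@Ro.from_rotvec(rv*k/n).as_matrix()
        print(np.r_[rv/n/np.radians(120),rk.T@(P-p)/n/50].round(3).tolist())
E
python3 - <<'E'
import pickle;from h import *
np.set_printoptions(precision=3,suppress=True)
d=pickle.load(open("cam0.pkl","rb"));T,S=d["top"],d["side"]
N=[]
for c,roi in((T,(210,180,262,225)),(S,(232,170,275,205))):
    e=ends(handle(c,roi));N.append(np.cross(ray(c,e[2])[1],ray(c,e[3])[1]))
v=np.cross(*N);v/=np.linalg.norm(v);v*=np.sign(v[2]);print(v,np.degrees([np.arctan2(v[1],v[0]),np.arcsin(v[2])]))
# rack base far corners / jar for azimuth check (top view, 800 scale)
for p in((465,340),(447,375)):print(onz(T,np.array(p)*.64,3))
az=np.radians(64.4);c=.5**.5;a=np.array([np.cos(az),np.sin(az),0]);z=c*a-[0,0,c];x=c*a+[0,0,c];R=np.c_[x,np.cross(z,x),z]
G=np.array([507.5,-91.2,181]);Pg=G+11*z;np.savez("g.npz",R=R,Pg=Pg,G=G,a=a)
print(R,Pg,Pg-90*z)
plan(np.array([400,-300,340]),R)
E
```

```text
[0.266 0.657 0.706] [67.945 44.884]
[ 468.518 -295.208    3.   ]
[ 394.144 -256.482    3.   ]
[[ 0.306  0.902  0.306]
 [ 0.638 -0.432  0.638]
 [ 0.707  0.    -0.707]] [510.861 -84.185 173.222] [ 483.363 -141.578  236.861]
dist 373.5 ang 65.9 rows 9
[0.018, 0.039, -0.043, 0.689, -0.405, -0.225]
[0.018, 0.039, -0.043, 0.738, -0.347, -0.152]
[0.018, 0.039, -0.043, 0.776, -0.282, -0.079]
[0.018, 0.039, -0.043, 0.802, -0.212, -0.005]
[0.018, 0.039, -0.043, 0.816, -0.137, 0.068]
[0.018, 0.039, -0.043, 0.816, -0.059, 0.138]
[0.018, 0.039, -0.043, 0.804, 0.022, 0.205]
[0.018, 0.039, -0.043, 0.779, 0.103, 0.267]
[0.018, 0.039, -0.043, 0.742, 0.183, 0.324]
```

```bash
python3 -m pendant '[[[0.018,0.039,-0.043,0.69,-0.405,-0.225,1],[0.018,0.039,-0.043,0.74,-0.35,-0.15,1],[0.018,0.039,-0.043,0.78,-0.28,-0.08,1],[0.018,0.039,-0.043,0.8,-0.21,-0.005,1],[0.018,0.039,-0.043,0.82,-0.14,0.07,1]]]' 60
python3 - <<'E'
from h import *
g=np.load("g.npz");plan(g["Pg"]-95*g["R"][:,2]+[0,0,20],g["R"])
E
```

```text
t: 0.6
eef_pos: [289.1, -412.9, 296.1]
eef_rot: [[0.693, 0.671, 0.263], [0.582, -0.736, 0.346], [0.426, -0.087, -0.901]]
wrist_force: [-0.0, 0.0, -0.8]
width: 85.2
grasp_force: 0.0
dist 332.2 ang 29.3 rows 8
[0.009, 0.019, -0.022, 0.686, -0.162, 0.439]
[0.009, 0.019, -0.022, 0.674, -0.123, 0.469]
[0.009, 0.019, -0.022, 0.659, -0.083, 0.498]
[0.009, 0.019, -0.022, 0.642, -0.044, 0.525]
[0.009, 0.019, -0.022, 0.621, -0.004, 0.551]
[0.009, 0.019, -0.022, 0.598, 0.034, 0.576]
[0.009, 0.019, -0.022, 0.571, 0.072, 0.598]
[0.009, 0.019, -0.022, 0.543, 0.109, 0.619]
```

```bash
python3 -m pendant '[[[0.009,0.019,-0.022,0.69,-0.16,0.44,1],[0.009,0.019,-0.022,0.67,-0.12,0.47,1],[0.009,0.019,-0.022,0.66,-0.08,0.5,1],[0.009,0.019,-0.022,0.64,-0.04,0.52,1],[0.009,0.019,-0.022,0.62,0,0.55,1]]]'
python3 -m pendant '[[[0.009,0.019,-0.022,0.6,0.03,0.58,1],[0.009,0.019,-0.022,0.57,0.07,0.6,1],[0.009,0.019,-0.022,0.54,0.11,0.62,1],[0,0,0,0,0,0,1],[0,0,0,0,0,0,1]]]'
python3 - <<'E'
from h import *
g=np.load("g.npz");plan(g["Pg"]-80*g["R"][:,2],g["R"])
from plant import arm
import pickle
d={n:arm.read_camera(n) for n in("side","top")};pickle.dump(d,open("cam1.pkl","wb"))
G=g["G"];im=[]
for n,c in d.items():
    u,v=proj(c,G).astype(int);im.append(cv2.resize(c["image"][v-60:v+60,u-60:u+60,::-1],(400,400),interpolation=cv2.INTER_CUBIC))
cv2.imwrite("pics/c1.png",np.hstack(im))
E
```

```text
t: 1.1
eef_pos: [410.2, -245.9, 271.8]
eef_rot: [[0.463, 0.832, 0.306], [0.643, -0.553, 0.529], [0.61, -0.048, -0.791]]
wrist_force: [1.4, -0.2, 0.6]
width: 85.2
grasp_force: 0.0
t: 1.6
eef_pos: [481.7, -145.8, 257.1]
eef_rot: [[0.308, 0.902, 0.301], [0.643, -0.431, 0.633], [0.701, -0.001, -0.713]]
wrist_force: [-0.9, -0.3, -0.4]
width: 85.3
grasp_force: 0.0
dist 29.7 ang 0.5 rows 1
[-0.001, 0.004, 0.0, -0.218, -0.005, 0.552]
```

View pics/c1.png

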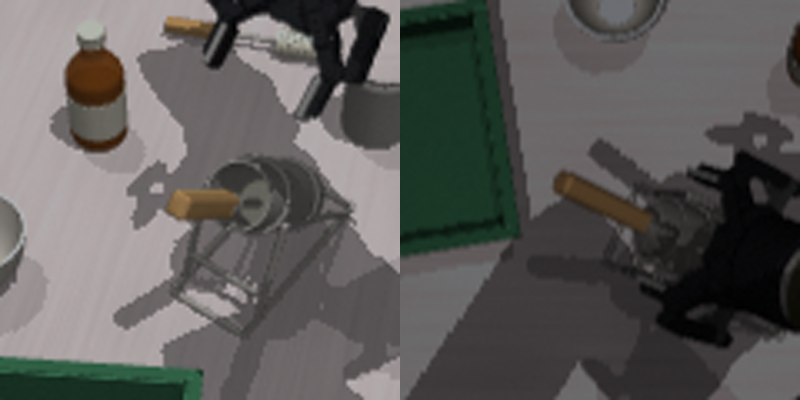

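The left (side) crop shows the handle at (170–240, 205) clear of the open fingers above it. In the right (top) crop the handle runs (560, 182)–(645, 222), in line with the midpoint of the fingers at about (672, 235). I'll go in.

```bash
python3 -m pendant '[[[0,0.004,0,-0.22,0,0.55,1],[0,0,0,0,0,0.6,1],[0,0,0,0,0,0.6,1],[0,0,0,0,0,0,1]]]'
python3 - <<'E'
from h import *
g=np.load("g.npz");plan(g["Pg"],g["R"])
E
```

```text
t: 2.1
eef_pos: [503.9, -96.8, 186.1]
eef_rot: [[0.307, 0.902, 0.304], [0.636, -0.432, 0.639], [0.708, -0.003, -0.706]]
wrist_force: [-1.2, 1.4, -0.2]
width: 85.2
grasp_force: 0.0
dist 19.4 ang 0.2 rows 1
[-0.001, -0.0, -0.001, 0.021, 0.017, 0.386]
```

```bash
python3 -m pendant '[[[0,0,0,0.02,0.02,0.38,1],[0,0,0,0,0,0,0],[0,0,0,0,0,0,-0.5],[0,0,0,0,0,0,-1],[0,0,0,0,0,0,-1]]]' 60
python3 -m pendant '[[[0,0,0,0,0,0,-1],[0,0,0,0,0,0,-1],[0,0,0,0,0,0,-1],[0,0,0,0,0,0,-1],[0,0,0,0,0,0,-1]]]' 60
```

```text
t: 2.6
eef_pos: [512.3, -86.9, 175.9]
eef_rot: [[0.306, 0.901, 0.307], [0.638, -0.434, 0.637], [0.707, 0.001, -0.707]]
wrist_force: [-1.0, -0.6, -0.2]
width: 27.9
grasp_force: 0.0
t: 3.1
eef_pos: [512.4, -86.2, 175.4]
eef_rot: [[0.305, 0.902, 0.307], [0.638, -0.433, 0.637], [0.707, 0.001, -0.707]]
wrist_force: [0.4, -2.3, 1.2]
width: 19.3
grasp_force: 58.0
```

```bash
python3 -m pendant '[[[0,0,0,0.1,0,-0.1,-1],[0,0,0,0.32,0,0,-1],[0,0,0,0.32,0,0,-1],[0,0,0,0.3,0,0,-1],[0,0,0,0,0,0,-1]]]' 60
python3 -m pendant '[[[0,0,0,0,0,0,-1],[0,0,0,0,0,0,-1]]]'
python3 - <<'E'
from plant import arm
from h import *
import pickle
d={n:arm.read_camera(n) for n in("side","top")};G=np.array([525,-60,210.]);im=[]
s=arm.get_state();r=s["eef_rot"];print((r.T@(s["eef_pos"]-np.array([512.4,-86.2,175.4]))).round(1))
for n,c in d.items():
    u,v=proj(c,G).astype(int);im.append(cv2.resize(c["image"][v-45:v+45,u-45:u+45,::-1],(400,400),interpolation=cv2.INTER_CUBIC))
cv2.imwrite("pics/c2.png",np.hstack(im))
E
```

```text
t: 3.6
eef_pos: [527.2, -54.3, 217.6]
eef_rot: [[0.302, 0.903, 0.307], [0.639, -0.43, 0.637], [0.707, 0.003, -0.707]]
wrist_force: [0.7, -1.2, -1.4]
width: 19.2
grasp_force: 57.8
t: 3.8
eef_pos: [526.3, -55.6, 215.3]
eef_rot: [[0.306, 0.902, 0.306], [0.637, -0.432, 0.638], [0.707, -0.0, -0.707]]
wrist_force: [-0.1, -0.8, -1.4]
width: 18.9
grasp_force: 57.8
[51.6 -0.7 -4.5]
```

View pics/c2.png

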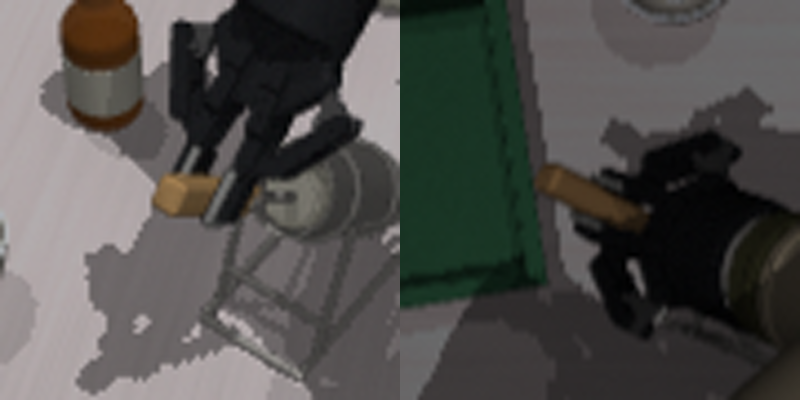

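The fingers hold the handle at (200, 195) and the bristles fill the jar just below its mouth at (300, 195), so the first stroke is up. Next: down, up, down.

```bash
python3 -m pendant '[[[0,0,0,-0.3,0,0,-1],[0,0,0,-0.3,0,0,-1],[0,0,0,-0.26,0,0,-1],[0,0,0,-0.1,0,0,-1],[0,0,0,0,0,0,-1]]]'
python3 -m pendant '[[[0,0,0,0,0,0,-1],[0,0,0,0,0,0,-1],[0,0,0,0,0,0,-1]]]'
python3 - <<'E'
from plant import arm
s=arm.get_state();r=s["eef_rot"];print((r.T@(s["eef_pos"]-[512.4,-86.2,175.4])).round(1))
E
```

```text
t: 4.4
eef_pos: [511.3, -87.2, 180.5]
eef_rot: [[0.308, 0.901, 0.306], [0.636, -0.434, 0.638], [0.708, -0.002, -0.706]]
wrist_force: [-0.5, -0.0, -0.7]
width: 18.8
grasp_force: 57.8
t: 4.7
eef_pos: [512.0, -86.2, 182.0]
eef_rot: [[0.305, 0.902, 0.306], [0.638, -0.432, 0.638], [0.707, 0.001, -0.707]]
wrist_force: [0.5, -0.2, -0.6]
width: 18.8
grasp_force: 57.8
[ 4.5 -0.3 -4.8]
```

```bash
python3 -m pendant '[[[0,0,0,0.3,0,0,-1],[0,0,0,0.3,0,0,-1],[0,0,0,0.26,0,0,-1],[0,0,0,0.1,0,0,-1],[0,0,0,0,0,0,-1]]]'
python3 -m pendant '[[[0,0,0,0,0,0,-1],[0,0,0,0,0,0,-1],[0,0,0,0,0,0,-1]]]'
python3 -m pendant '[[[0,0,0,-0.3,0,0,-1],[0,0,0,-0.3,0,0,-1],[0,0,0,-0.26,0,0,-1],[0,0,0,-0.12,0,0,-1],[0,0,0,0,0,0,-1]]]'
python3 -m pendant '[[[0,0,0,0,0,0,-1],[0,0,0,0,0,0,-1],[0,0,0,0,0,0,-1]]]'
python3 - <<'E'
from plant import arm
from h import *
s=arm.get_state();r=s["eef_rot"];print((r.T@(s["eef_pos"]-[512.4,-86.2,175.4])).round(1))
E
```

```text
t: 5.2
eef_pos: [526.9, -55.0, 216.6]
eef_rot: [[0.303, 0.902, 0.306], [0.639, -0.431, 0.637], [0.707, 0.002, -0.707]]
wrist_force: [-0.4, -0.3, -1.0]
width: 19.1
grasp_force: 57.8
t: 5.5
eef_pos: [526.3, -56.1, 215.1]
eef_rot: [[0.306, 0.901, 0.306], [0.637, -0.433, 0.638], [0.708, -0.001, -0.707]]
wrist_force: [-0.1, -1.3, -1.7]
width: 19.3
grasp_force: 57.8
t: 6.0
eef_pos: [511.0, -87.8, 179.7]
eef_rot: [[0.308, 0.901, 0.306], [0.636, -0.434, 0.638], [0.708, -0.002, -0.706]]
wrist_force: [0.2, 0.3, -1.6]
width: 19.0
grasp_force: 57.8
t: 6.3
eef_pos: [511.7, -86.9, 181.3]
eef_rot: [[0.305, 0.902, 0.306], [0.638, -0.432, 0.638], [0.707, 0.001, -0.707]]
wrist_force: [1.4, 0.0, -2.3]
width: 19.0
grasp_force: 57.8
[ 3.5 -0.3 -4.8]
```

```bash
python3 -m pendant '[[[0,0,0,0.2,0,0,-1],[0,0,0,0.4,0,0,-1],[0,0,0,0.4,0,0,-1],[0,0,0,0.4,0,0,-1],[0,0,0,0.4,0,0,-1]]]'
python3 -m pendant '[[[0,0,0,0.4,0,0,-1],[0,0,0,0.4,0,0,-1],[0,0,0,0.4,0,0,-1],[0,0,0,0.4,0,0,-1],[0,0,0,0.2,0,0,-1]]]'
python3 - <<'E'
from plant import arm
from h import *
import pickle
d={n:arm.read_camera(n) for n in("side","top")};pickle.dump(d,open("cam2.pkl","wb"))
s=arm.get_state();r=s["eef_rot"];p=s["eef_pos"]
print(p,(r.T@(p-[512.4,-86.2,175.4])).round(1));im=[]
for n,c in d.items():
    u,v=proj(c,p-70*r[:,0]).astype(int);im.append(cv2.resize(c["image"][v-60:v+60,u-60:u+60,::-1],(400,400),interpolation=cv2.INTER_CUBIC))
cv2.imwrite("pics/c3.png",np.hstack(im))
E
```

```text
t: 6.8
eef_pos: [539.3, -28.5, 246.0]
eef_rot: [[0.305, 0.902, 0.306], [0.638, -0.432, 0.638], [0.708, 0.001, -0.707]]
wrist_force: [1.2, -0.5, -1.5]
width: 19.1
grasp_force: 57.8
t: 7.3
eef_pos: [566.9, 29.3, 310.4]
eef_rot: [[0.302, 0.902, 0.307], [0.638, -0.431, 0.638], [0.708, 0.003, -0.706]]
wrist_force: [-0.1, -0.9, -0.3]
width: 19.0
grasp_force: 57.8
[566.7827809   28.77022253 309.77116838] [185.  -0.  -5.]
```

View pics/c3.png

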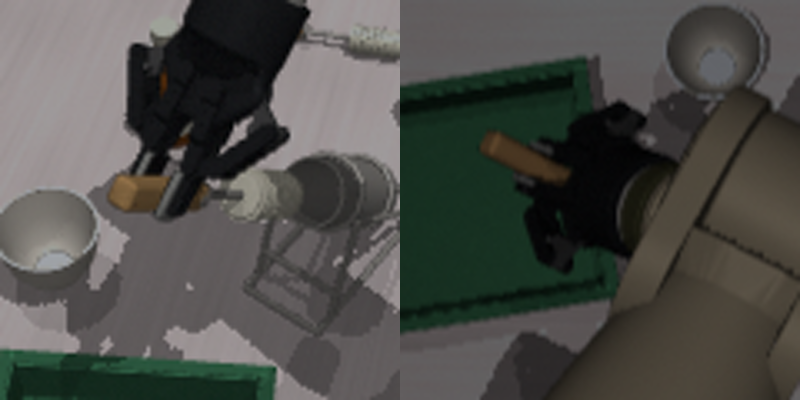

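The brush is out: its bristles at (250, 190) in the side crop are beyond the jar's mouth, and the grip hasn't changed. Next I'll level it and carry it over the tub.

```bash
cat > fin.py <<'E'
from h import *
az=np.radians(100);x=np.array([np.cos(az),np.sin(az),0]);z=np.array([0,0,-1.]);R=np.c_[x,np.cross(z,x),z]
P=np.array([577,171,170.])+162*x+11*z;print(P.round(1));plan(P,R)
E
python3 - <<'E'
import fin
from plant import arm
print(arm.get_state()["joint_pos"].round(2))
E
```

```text
[548.9 330.5 159. ]
dist 337.8 ang 56.7 rows 8
[0.015, -0.045, -0.035, 0.202, -0.367, 0.734]
[0.015, -0.045, -0.035, 0.296, -0.326, 0.721]
[0.015, -0.045, -0.035, 0.386, -0.279, 0.698]
[0.015, -0.045, -0.035, 0.469, -0.227, 0.665]
[0.015, -0.045, -0.035, 0.545, -0.17, 0.623]
[0.015, -0.045, -0.035, 0.612, -0.109, 0.572]
[0.015, -0.045, -0.035, 0.669, -0.045, 0.514]
[0.015, -0.045, -0.035, 0.715, 0.02, 0.448]
[-0.48  0.19 -0.16  1.26  0.79  1.52]
```

```bash
python3 -m pendant '[[[0.007,-0.022,-0.017,0.1,-0.18,0.37,-1],[0.007,-0.022,-0.017,0.12,-0.17,0.36,-1],[0.007,-0.022,-0.017,0.15,-0.16,0.36,-1],[0.007,-0.022,-0.017,0.17,-0.15,0.36,-1],[0.007,-0.022,-0.017,0.19,-0.14,0.35,-1]]]'
python3 -m pendant '[[[0.007,-0.022,-0.017,0.21,-0.13,0.34,-1],[0.007,-0.022,-0.017,0.23,-0.12,0.33,-1],[0.007,-0.022,-0.017,0.25,-0.11,0.32,-1],[0.007,-0.022,-0.017,0.27,-0.09,0.31,-1],[0.007,-0.022,-0.017,0.28,-0.08,0.31,-1]]]'
python3 -c "import fin"
```

```text
t: 7.9
eef_pos: [561.2, 122.0, 259.8]
eef_rot: [[0.195, 0.965, 0.177], [0.832, -0.259, 0.491], [0.52, 0.052, -0.853]]
wrist_force: [0.4, 0.7, -0.9]
width: 19.3
grasp_force: 58.0
t: 8.4
eef_pos: [554.7, 216.1, 213.0]
eef_rot: [[0.048, 0.996, 0.077], [0.953, -0.069, 0.296], [0.3, 0.059, -0.952]]
wrist_force: [-0.5, 0.3, -1.0]
width: 19.1
grasp_force: 58.0
[548.9 330.5 159. ]
dist 126.7 ang 22.3 rows 3
[0.015, -0.047, -0.037, 0.617, -0.112, 0.566]
[0.015, -0.047, -0.037, 0.676, -0.045, 0.504]
[0.015, -0.047, -0.037, 0.723, 0.024, 0.435]
```

```bash
python3 -m pendant '[[[0.009,-0.028,-0.022,0.37,-0.07,0.34,-1],[0.009,-0.028,-0.022,0.39,-0.04,0.32,-1],[0.009,-0.028,-0.022,0.41,-0.02,0.3,-1],[0.009,-0.028,-0.022,0.42,0,0.27,-1],[0.009,-0.028,-0.022,0.43,0.01,0.26,-1]]]'
python3 -m pendant '[[[0,0,0,0,0,0,-1],[0,0,0,0,0,0,-1],[0,0,0,0,0,0,-1]]]'
python3 - <<'E'
import fin
from plant import arm
import cv2
d={n:arm.read_camera(n)["image"] for n in("side","top")}
cv2.imwrite("pics/c4.png",cv2.resize(cv2.hconcat([d["side"][150:384,100:356,::-1].copy(),d["top"][80:314,60:316,::-1].copy()]),(800,366),interpolation=cv2.INTER_CUBIC))
E
```

```text
t: 8.9
eef_pos: [548.2, 329.5, 158.0]
eef_rot: [[-0.172, 0.985, 0.001], [0.985, 0.172, 0.003], [0.003, 0.001, -1.0]]
wrist_force: [0.3, 0.3, -1.0]
width: 18.9
grasp_force: 58.0
t: 9.2
eef_pos: [548.4, 328.3, 158.9]
eef_rot: [[-0.169, 0.986, 0.001], [0.986, 0.169, 0.006], [0.005, 0.002, -1.0]]
wrist_force: [0.8, -0.2, -0.9]
width: 19.2
grasp_force: 59.3
[548.9 330.5 159. ]
dist 2.3 ang 0.4 rows 1
[0.001, -0.003, -0.002, 0.043, 0.017, -0.002]
```

View pics/c4.png

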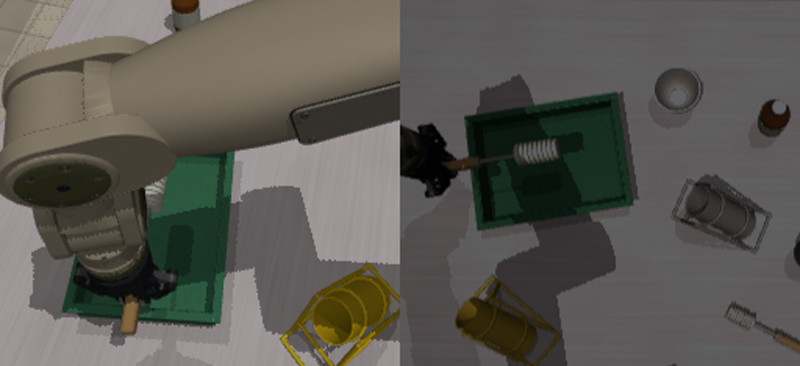

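The top crop shows the bristles at about (536, 152), over the middle of the tub, with the bystanders untouched. In the side crop only part of the bristles shows, at (155, 195). I'll check for droop.

```bash
python3 -m pendant '[[[0,0,0,0,0,0,-1],[0,0,0,0,0,0,-1],[0,0,0,0,0,0,-1],[0,0,0,0,0,0,-1]]]'; python3 - <<'E'
from h import *
from plant import arm
d={n:arm.read_camera(n) for n in("side","top")};s=arm.get_state();r=s["eef_rot"]
T,S=d["top"],d["side"];g=s["eef_pos"]-11*r[:,2]
for dr in(0,.1,.2,.3):
    ax=Ro.from_rotvec(dr*np.array([-r[0,1],-r[1,1],0])).as_matrix()@r[:,0] # trial droop
    print(dr,ax.round(2),[[proj(c,g-k*ax).round(1).tolist() for k in(122,202)] for c in(T,S)])
def br(c,roi,lo):
    x0,y0,x1,y1=roi;h=cv2.cvtColor(c["image"],cv2.COLOR_RGB2HSV)[y0:y1,x0:x1]
    m=cv2.inRange(h,(0,0,lo),(60,90,255));ys,xs=np.where(m>0)
    print(xs.min()+x0,xs.max()+x0,ys.min()+y0,ys.max()+y0,(xs.mean()+x0,ys.mean()+y0),len(xs))
    return xs.mean()+x0,ys.mean()+y0
m=br(T,(125,160,170,195),90);print(onz(T,m,170))
br(S,(180,250,215,300),120)
cv2.imwrite("pics/c5.png",cv2.resize(S["image"][240:310,160:240,::-1],(640,560),interpolation=cv2.INTER_CUBIC))
E
```

```text
t: 9.7
eef_pos: [548.6, 329.0, 159.4]
eef_rot: [[-0.17, 0.985, 0.002], [0.985, 0.17, 0.006], [0.005, 0.003, -1.0]]
wrist_force: [0.7, -0.4, -1.4]
width: 19.3
grasp_force: 59.3
0 [-0.17  0.99  0.01] [[[131.4, 179.0], [158.4, 174.5]], [[193.5, 284.4], [198.9, 253.7]]]
0.1 [-0.17  0.98 -0.09] [[[129.8, 178.3], [156.3, 173.4]], [[192.9, 282.5], [198.0, 250.0]]]
0.2 [-0.17  0.97 -0.19] [[[127.7, 177.7], [153.4, 172.3]], [[192.1, 280.9], [196.9, 247.0]]]
0.3 [-0.16  0.94 -0.29] [[[125.2, 177.2], [149.7, 171.3]], [[191.3, 279.9], [195.6, 244.7]]]
136 159 171 181 (np.float64(147.79245283018867), np.float64(175.73584905660377)) 53
[578.99510303 160.92695607 170.        ]
193 204 265 274 (np.float64(198.15254237288136), np.float64(270.1525423728814)) 59
```

View pics/c5.png

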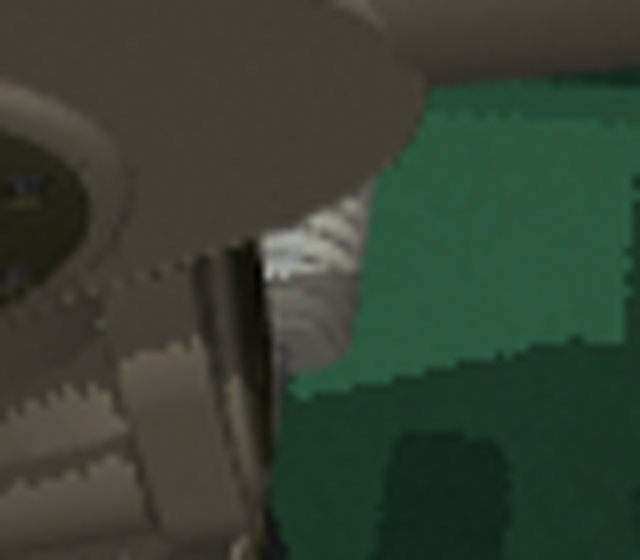

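```bash
python3 - <<'E'
from h import *
from plant import arm
d={n:arm.read_camera(n) for n in("side","top")};s=arm.get_state();r=s["eef_rot"]
T,S=d["top"],d["side"];g=s["eef_pos"]-11*r[:,2]
a=cv2.resize(T["image"][160:196,100:170,::-1],None,fx=11,fy=8,interpolation=cv2.INTER_CUBIC)
b=cv2.resize(S["image"][300:368,150:230,::-1],None,fx=4,fy=4,interpolation=cv2.INTER_CUBIC)
b=cv2.copyMakeBorder(b,0,0,0,a.shape[1]-b.shape[1],cv2.BORDER_CONSTANT)
cv2.imwrite("pics/c6.png",cv2.convertScaleAbs(cv2.vconcat([a,b]),alpha=1.4))
# predicted edges: sign + = head down
for dr in(-.1,0,.1,.2):
    R=Ro.from_rotvec(dr*r[:,1]).as_matrix()@r;ax,up=R[:,0],-R[:,2]
    if dr==.1:print("head dz",(-162*ax)[2])
    f=lambda c,k,h:proj(c,g-k*ax+h*up).round(1).tolist()
    print(dr,"T handle/stem",f(T,52,11),"bristle start top",f(T,122,20),"tip top/bot",f(T,202,20),f(T,202,-20),"S handle end top/bot",f(S,-53,11),f(S,-53,-11),"bristle start top/bot",f(S,122,20),f(S,122,-20))
E
```

```text
-0.1 T handle/stem [104.9, 182.1] bristle start top [126.7, 177.3] tip top/bot [153.7, 172.3] [158.7, 174.5] S handle end top/bot [178.8, 365.6] [180.5, 367.1] bristle start top/bot [191.7, 279.6] [194.0, 285.3]
0 T handle/stem [106.1, 182.3] bristle start top [129.0, 177.9] tip top/bot [156.6, 173.4] [160.1, 175.7] S handle end top/bot [178.5, 364.5] [180.0, 367.2] bristle start top/bot [192.5, 280.8] [194.4, 288.0]
head dz -17.04786252334857
0.1 T handle/stem [107.1, 182.5] bristle start top [130.9, 178.5] tip top/bot [158.8, 174.5] [160.8, 177.0] S handle end top/bot [178.3, 363.1] [179.6, 367.0] bristle start top/bot [193.2, 282.5] [194.8, 291.2]
0.2 T handle/stem [107.9, 182.8] bristle start top [132.4, 179.1] tip top/bot [160.2, 175.7] [160.8, 178.3] S handle end top/bot [178.1, 361.4] [179.2, 366.5] bristle start top/bot [193.8, 284.7] [195.1, 294.7]
```

View pics/c6.png

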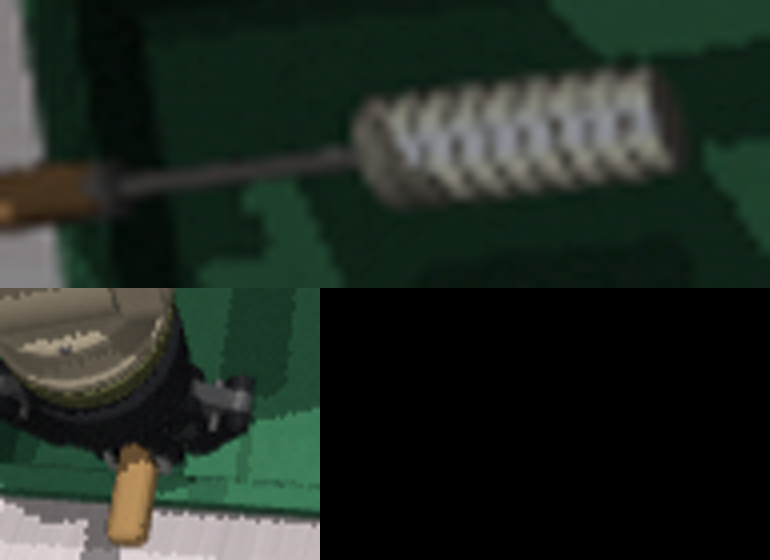

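The zoomed top view shows the handle's end at about x=85–125, the bristles at 355–683, and a thin strip of the tip face at 655–683. All the edges are shifted by the same 2–3 px. So the brush is gripped about 8 mm off along its axis and is level to within about 0.1 rad, with the bristles' middle near (579, 162, 170) over the tub. I'm handing in.

```bash
python3 - <<'E'
from plant import arm
s=arm.get_state();print(s["t"],abs(s["qd"]).max(),s["grasp_force"]);print(arm.hand_in())
E
```

```text
9.9 0.002364914126181935 59.26217973232269
the job is handed in; nothing more can be done
None
```

The job is handed in, result not reported: I scrubbed the jar with two full strokes, drew the brush out, and ended holding it still and about level over the tub, roughly 11 cm above the rim, with the bystanders untouched.

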